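# Close a gear unit and press its splined output stem home

## Task

Assemble the gear unit that is clamped in the jig: set the rectangular cover plate, boss upwards, inside the rim on top of the housing and press it down until it lies level on its ledge, then take the square-headed output stem from the rack, put its splined end down through the boss, turn it until its splines mesh with the hub, and push it home against the spring until its collar sits on the boss. Finish while still holding the stem pressed fully down (the colleague clips it next); do not let go, and leave the other things on the bench as they are.

Things in the scene. Friction and masses are not known exactly. Their poses are not given: they have to be found in the camera images.
- cover: Loose aluminium cover plate, flat on the bench, 84 (x axis) x 64 x 6 mm, 140 g; a half turn makes no difference. At its centre stands a round boss, outer diameter 44, bore 32 right through, top 22 mm above the plate's underside; grip it by the boss. Origin: centre of the underside, z up. Starts on the left (+y) in one of two places; the round cap lies in the other.
- ledge (a point): Where the cover's underside centre belongs: middle of the ledge on top of the grey housing, 55 mm above the bench. x along the long side of the 87 x 67 mm recess (1.5 mm play all round); its rim is 6 mm high, flush with the seated plate, chamfered 2.5 mm inside. Housing 104 x 84. Clamps beside its long sides are 50 mm high, the motor at -x 53 mm. The jig is fixed; place and yaw vary.
- boss_top (a point): Centre of the top face of the cover's boss, 22 mm above the cover's underside; moves with the cover. The stem's collar sits on this face when the stem is home.
- stem: Loose steel output stem, 84 mm long, about 220 g, upright in an end hole of the rack. From the foot up: cone nose diameter 8 to 16, from 6 to 22 mm four keys 6 mm wide, diameter 26, ends chamfered; journal diameter 27 to 44, collar 36 to 50, square head 20 x 20 to 84, to hold it by. Origin: centre of foot, z up; x and y along the keys and square to the head's flats (quarter turns are alike).
- stem_collar (a point): Centre of the underside of the stem's collar, 44 mm above its foot; moves with the stem.
- rack: White plastic block, fixed, 190 (x axis) x 64 x 50 mm high, on the right (-y). Three holes, diameter 29, at -60, 0 and +60 mm along x. The stem stands in one end hole, the plug gauge in the other (told apart: square head, round handle), each hanging by its collar on the rack's top with its foot 6 mm above the bench. Origin: centre of the underside.
- hub_mouth (a point): Centre of the top face of the hub in the housing, 3 mm below the ledge, 25 mm below the seated boss's top. Turns with the hub: x and y run along its four slots (8 mm wide, out to diameter 28; bore 18.4), which can be seen through the boss. Stem home: foot 19 mm below this point. Keys out of line with the slots rest on this face, 13 mm short of home.
- hub (a joint): Angle of the hub about the vertical relative to the housing, rad, anticlockwise from above; at 0 the slots run along and across the housing. Starts within +-0.7. The worm drive locks it (0.6 N m to turn it), so turn the stem to suit the hub.
- cup (a joint): Travel of the spring cup at the bottom of the hub's bore, m, 0 = up. The stem's foot meets it 6 mm before home and pushes it down: about 6 N at first, 10.5 N with the stem home (0.006). Let go, the stem rises again by up to 6 mm.
- gauge: Bystander, loose: steel plug gauge in the rack's other end hole, like the stem but with a plain round shank and a round dark handle (diameter 22, top 96 mm above the bench). Origin: foot.
- cap: Bystander, loose: round aluminium cap, diameter 60, 16 mm high, closed on top, lying in the other of the two places on the left. Origin: centre of the underside.
- pliers: Bystander, loose: circlip pliers lying flat beyond the jig, about 150 mm long. Origin: under the pivot.
- driver: Bystander, loose: screwdriver with a black handle, 170 mm long, lying beyond the jig.
- grease: Bystander, loose: small white grease jar, diameter 52, 45 mm high, beyond the jig. Origin: centre of the underside.
Mind the look-alikes: they are no part of the job. What is shaped like the stem but yellow is not meant. What is shaped like the cover but red is not meant.

How it is judged:
By the outcome, as a careful person would: the job done as asked, in the order asked, and still so for the second after the job is handed in, while the arm keeps its last pose, push and grip.
It also fails if it takes over 67 s, if anything falls off the work surface, if the arm or the gripper's body presses on something with over 40 N, if the wrist force passes 120 N, or if a joint passes its speed limit or range.

## Robot

A 7-joint arm with a two-finger parallel gripper is mounted at the origin on the work surface. World frame = base frame: x ahead of the robot, y to its left, z up, the work surface at z = 0. Lengths are in m, angles in rad, forces in N, time in s.
With the tool pointing down it reaches from about 0.4 to 0.85 m from the base axis. Payload 6.9 kg.
Tool frame: the origin (TCP) lies midway between the tips of the shut fingers; the grasp point (between the pads) lies behind it (ctrl.pinch_z is the z of the grasp point in the tool frame, in m); z points along the fingers, y is the line along which they close (so a half turn about z gives the same grasp; the last joint's range is limited). The gripper opens to 85 mm and grips with 20 to 120 N. Pads are 22 mm wide; open, the fingers measure 114 mm over their backs; the gripper's body (76 mm by 85 mm) begins 54 mm behind the grasp point. The pads swing forward as they close: fully open they stand 13 mm farther back than shut.
Start: joints at [-1.077, 0.507, -0.238, 1.5, 0.126, 1.149, -0.155], TCP at [0.237, 0.578, 0.231] pointing down, gripper open.
Joint ranges: [-3.08, 3.08], [-0.24, 2.05], [-1.43, 1.35], [0, 2.5], [-1.52, 4.66], [0.17, 1.96], [-2.89, 2.89]. Speed limits (rad/s): [2.39, 2.39, 3.14, 3.14, 3.14, 3.14, 3.14].

## Interface

Orientations are given as a unit quaternion [w, x, y, z].
In Python, from station import ctrl, get_state, vision, ticket, models gives the robot as it stands. Calls block until the motion is done:
- ctrl.movep(position, orientation): joint-space move of the TCP to a pose.
- ctrl.movel(position, frame=None, max_speed=0.15): straight line of the TCP; frame=None keeps the orientation; max_speed is the mean speed in m/s.
- ctrl.set_joints(angles): joint-space move.
- ctrl.ungrasp() and ctrl.close_gripper(force=None): open the fingers fully, or close them until they stop; force is the grip in N (None keeps the last).
- ctrl.pause(seconds).
- ctrl.ik(position, orientation): joint angles nearest the present ones, or None.
- get_state(): the state.
- vision.grab_frame(name): name is "side" or "top" or "wrist"; returns (picture, depth): 400x640x3 uint8, blue, green, red; 400x640 float32, m along the optical axis (not along the pixel's ray), 0 where there is no reading.
- vision.camera_info(name): a dict with "mtx" (3x3 intrinsics, pixels), "dist_coeffs" ([k1, k2, p1, p2, k3] as OpenCV has them; the pictures are not rectified), "R" (3x3) and "t" (3): a world point X has camera coordinates R X + t; the wrist camera has in their place "hand_eye" (4x4, takes a point from camera to tool coordinates, whose origin is the TCP and whose axes are the flange's). Camera axes: x right, y down, z forward; pixel columns grow to the right and rows downward; lengths in m; the calibration is good to about 2 mm. A picture is of the moment at which its call begins: read the wrist's pose just before it. camera_info takes no time and is no camera call.
A pose or a line that the arm cannot do raises ctrl.Unreachable and nothing moves.
- ticket.close_job(): hands the job in; it is judged then, once.
Trained networks look in the newest picture that a camera, given by its name, has taken for a name from the list of things; names that differ only in an ending like _2 or _b are one class to them, and where a whole thing is asked for, a point or a joint stands for the part that bears it (a point fixed in the world has none). Each returns a list of dicts, best first, with "p" (0 to 1); they miss things now and then, are a little off and sometimes report something else, mostly with a low value. They report only what shows in the picture. A call takes as long as a camera call. They do not tell look-alikes from the thing itself.
- models.recognise(camera, target): "point" ([column, row] in pixels, amid what is visible of it).
- models.masks_of(camera, target): "mask" (400x640 bool, what is visible of it) and "point" ([column, row] in pixels, amid what is visible of it).
The state is a dict: "time": time; "qpos": joint angles; "qd": joint speeds; "tau": joint torques, N m; "tcp_pos": TCP position; "eef_rot": TCP orientation; "contact_force": force on the tool from outside, world axes, zero at the start; "wrist_torque": the same for the moment, N m; "width": finger opening in m; "gripper_force": force on a finger pad.
Only numpy, scipy, OpenCV 4.12 (cv2) and the standard library are available. Lean on these libraries where they do the work, as an engineer would, in place of code of your own. Each camera call takes 0.05 s, during which the arm holds its last target. There are 200 camera calls.

## Working session

There is one attempt and no reset: what is moved stays moved. The work goes in short steps, each a Python script; the robot and the scene stay as the last script left them, time stands still between calls to the robot, and variables do not carry over. Pictures are saved under pics/ and viewed, at most 10 in all, crops included, and the job is handed in when it is done.

```bash
ls; mkdir -p pics; cat > h.py <<'E'
import numpy as np, cv2
from scipy.spatial.transform import Rotation as Rn
from station import ctrl, get_state, vision, ticket, models
def info(n): 
    c=vision.camera_info(n); return c,np.array(c["mtx"],float),np.array(c["dist_coeffs"],float)
def Rt(n,st=None):
    c,K,D=info(n)
    if n!="wrist": return np.array(c["R"]),np.array(c["t"]).ravel()
    st=st or get_state(); q=np.array(st["eef_rot"]); 
    Rw=Rn.from_quat(q[[1,2,3,0]]).as_matrix(); H=np.array(c["hand_eye"])
    R=(Rw@H[:3,:3]); p=Rw@H[:3,3]+np.array(st["tcp_pos"])
    return R.T,-R.T@p
def onplane(n,uv,z,st=None):
    "pixels -> world points on the plane at height z"
    c,K,D=info(n);R,t=Rt(n,st)
    x=cv2.undistortPoints(np.array(uv,float).reshape(-1,1,2),K,D)[:,0]
    d=np.c_[x,np.ones(len(x))]@R; o=-R.T@t
    return o+d*((z-o[2])/d[:,2])[:,None]
def cloud(n,depth,st=None):
    c,K,D=info(n);R,t=Rt(n,st); v,u=np.mgrid[:400,:640]
    x=cv2.undistortPoints(np.stack([u,v],-1).reshape(-1,1,2).astype(float),K,D)[:,0]
    P=np.c_[x,np.ones(len(x))]*depth.reshape(-1,1)
    return ((P-t)@R).reshape(400,640,3)
def proj(n,X,st=None):
    c,K,D=info(n);R,t=Rt(n,st)
    return cv2.projectPoints(np.array(X,float).reshape(-1,3),cv2.Rodrigues(R)[0],t,K,D)[0][:,0]
def down(yaw):
    "tool z down, tool y axis (closing line) at world angle yaw (mod pi)"
    y=np.array([np.cos(yaw),np.sin(yaw),0]); z=np.array([0,0,-1.]); x=np.cross(y,z)
    q=Rn.from_matrix(np.c_[x,y,z]).as_quat(); return q[[3,0,1,2]]
E
cat > a.py <<'E'
from h import *
print(get_state()["eef_rot"],get_state()["time"],ctrl.pinch_z)
for n in ("top","side"):
    im,d=vision.grab_frame(n); cv2.imwrite(f"pics/{n}0.png",im); np.save(f"{n}0.npy",d)
    P=cloud(n,d)
    for t in ("cover","stem","rack","hub","gauge","cap","ledge"):
        try: r=models.masks_of(n,t)
        except Exception as e: print(t,e); continue
        for k in r[:3]:
            m=k["mask"]&(d>0); print(n,t,round(k["p"],2),np.round(k["point"]),np.median(P[m],0).round(3) if m.any() else "",np.percentile(P[m][:,2],97).round(3) if m.any() else "")
print(get_state()["time"])
E
python3 a.py
```

```text
pics
[-1.39792665e-04  1.93140482e-01  9.81170705e-01 -8.84314937e-04] 0.0 -0.0187
top cover 0.75 [192. 297.] [0.298 0.284 0.006] 0.023
top cover 0.68 [194. 248.] [0.429 0.299 0.006] 0.024
top stem 0.59 [446. 269.] [ 0.364 -0.389  0.059] 0.086
top rack 0.86 [401. 235.] [ 0.461 -0.284  0.049] 0.054
top hub 0.6 [282. 193.] [0.56  0.033 0.048] 0.055
top cap 0.91 [179. 181.] [0.614 0.334 0.009] 0.019
top ledge 0.88 [286. 198.] [0.554 0.028 0.015] 0.061
side cover 0.92 [208. 182.] [0.302 0.271 0.004] 0.02
side cover 0.78 [249. 166.] [0.426 0.29  0.004] 0.02
side stem 0.69 [287. 350.] [ 0.363 -0.405  0.052] 0.084
side rack 0.86 [316. 304.] [ 0.459 -0.306  0.047] 0.051
side rack 0.68 [317. 195.] [0.561 0.033 0.05 ] 0.054
side hub 0.56 [318. 199.] [0.561 0.033 0.049] 0.054
side gauge 0.71 [340. 278.] [ 0.518 -0.281  0.071] 0.097
side gauge 0.36 [248. 170.] [0.428 0.289 0.005] 0.02
side cap 0.63 [306. 150.] [0.613 0.324 0.006] 0.016
side ledge 0.71 [320. 212.] [ 0.551 -0.003  0.031] 0.061
0.8
```

View pics/top0.png

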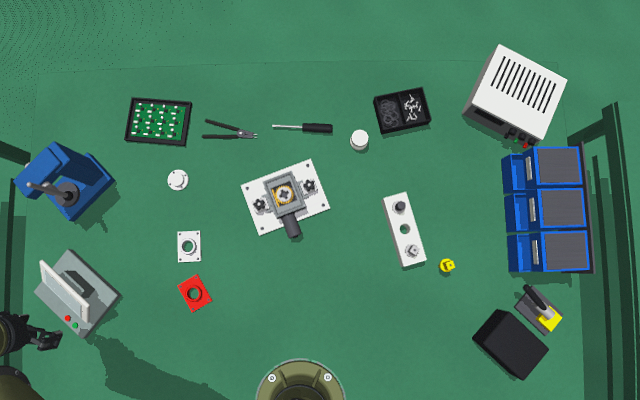

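View pics/side0.png

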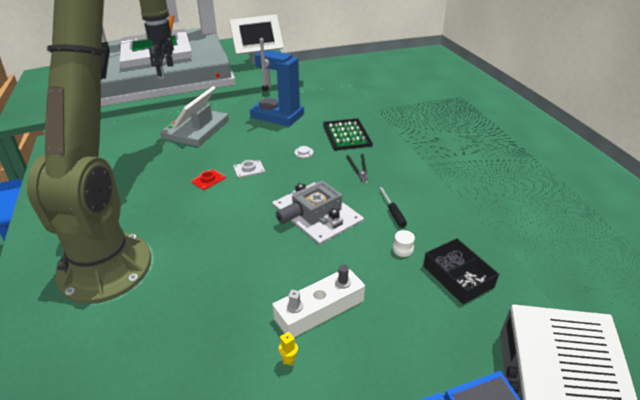

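The white cover is at about (188,246), with the red decoy at (194,293). The stem is at the rack's near end (412,250) and the gauge at the far end (399,207); yellow is a decoy. The housing is at (284,195), with its motor toward (292,228). Next I look closely with the wrist camera.

```bash
cat > b.py <<'E'
from h import *
H=np.array(info("wrist")[0]["hand_eye"]); print(H.round(3)); print(info("wrist")[1].round(0).tolist())
def look(xy,yaw,zt,name,aimz):
    q=down(yaw); Rw=Rn.from_quat(np.array(q)[[1,2,3,0]]).as_matrix()
    d=Rw@H[:3,2]; o=Rw@H[:3,3]; cz=zt+o[2]; s=(aimz-cz)/d[2]
    p=np.array([xy[0]-o[0]-d[0]*s,xy[1]-o[1]-d[1]*s,zt])
    ctrl.movep(p.tolist(),list(q)); st=get_state()
    im,dep=vision.grab_frame("wrist"); cv2.imwrite(f"pics/{name}.png",im); np.savez(name+".npz",d=dep,tcp_pos=st["tcp_pos"],eef_rot=st["eef_rot"])
    print(name,st["time"],st["tcp_pos"],st["contact_force"])
    return im,dep,st
y=np.radians(67.7)
for xy,n,t,z in (((.43,.295),"wcover","cover",.01),((.56,.033),"wjig","hub",.055),((.40,-.27),"wstem","stem",.06)):
    try: im,d,st=look(xy,y,.28,n,z)
    except ctrl.Unreachable: print("unreach",n); continue
    P=cloud("wrist",d,st)
    for k in models.masks_of("wrist",t)[:2]:
        m=k["mask"]&(d>0); print(t,k["p"],k["point"],np.median(P[m],0).round(4),np.percentile(P[m][:,2],[50,97]).round(4))
a=[cv2.imread(f"pics/{n}.png") for n in ("wcover","wjig","wstem")]
E
python3 b.py
```

```text
[[-0.    -0.954 -0.301  0.077]
 [ 1.    -0.    -0.    -0.001]
 [ 0.    -0.301  0.954 -0.143]
 [ 0.     0.     0.     1.   ]]
[[350.0, 0.0, 325.0], [0.0, 350.0, 194.0], [0.0, 0.0, 1.0]]
wcover 1.9583 [0.38057604 0.31733484 0.27992663] [-1.0247125   0.7717124   0.46333228]
cover 0.98 [327.1, 183.6] [0.4219 0.3015 0.0066] [0.0066 0.0229]
wjig 3.2167 [0.52400978 0.05053736 0.27991127] [ 0.51409031 -0.10822698 -0.05399569]
hub 0.93 [320.5, 193.2] [0.5604 0.0329 0.0469] [0.0469 0.0534]
wstem 4.6083 [ 0.36680087 -0.25399011  0.28001716] [0.34747516 0.85532408 0.16173388]
stem 0.89 [297.8, 209.3] [ 0.3995 -0.2999  0.0728] [0.0728 0.0914]
stem 0.82 [206.5, 201.2] [ 0.361  -0.3889  0.059 ] [0.059  0.0853]
```

```bash
python3 - <<'E'
import cv2,numpy as np
a=cv2.imread("pics/wcover.png")[60:330,130:530];b=cv2.imread("pics/wjig.png")[60:330,130:530];c=cv2.imread("pics/wstem.png")[60:330,130:530]
d=cv2.resize(cv2.imread("pics/wjig.png")[140:260,230:410],(400,270),interpolation=cv2.INTER_CUBIC)
cv2.imwrite("pics/m1.png",np.vstack([np.hstack([a,b]),np.hstack([c,d])]))
E
```

```text
(no output)
```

View pics/m1.png

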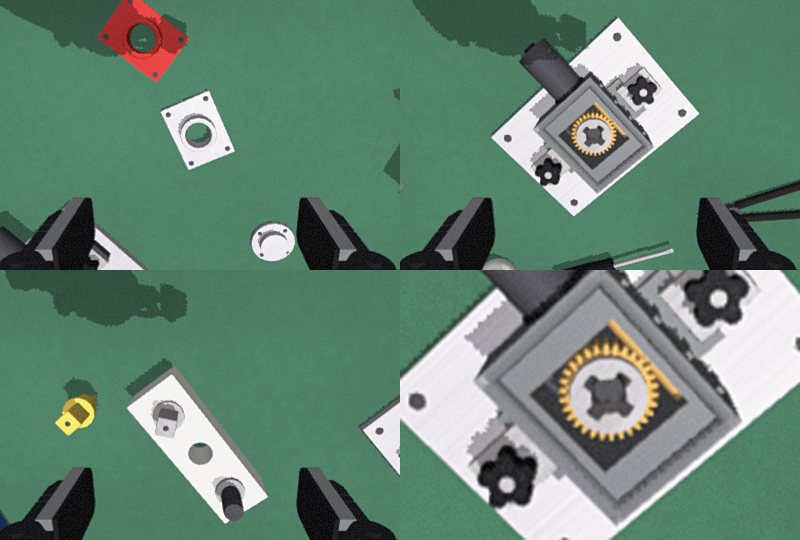

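```bash
sed -n '/^def look/,/return/p' b.py > look.py; cat > meas.py <<'E'
from h import *
H=np.array(info("wrist")[0]["hand_eye"])
exec(open("look.py").read())
def rect(d,st,xy,rad,z0,z1,zp):
    "minAreaRect of pixels whose depth height lies in z0..z1 within rad of xy, mapped on plane zp -> centre, long side, short side, yaw of long side"
    P=cloud("wrist",d,st)
    m=(d>0)&(P[...,2]>z0)&(P[...,2]<z1)&(np.hypot(P[...,0]-xy[0],P[...,1]-xy[1])<rad)
    m=cv2.morphologyEx(m.astype(np.uint8),cv2.MORPH_OPEN,np.ones((3,3)))
    n,l,s,_=cv2.connectedComponentsWithStats(m); m=l==1+np.argmax(s[1:,4])
    v,u=np.nonzero(m); Q=onplane("wrist",np.c_[u,v],zp,st)[:,:2]
    c,(w,h),a=cv2.minAreaRect((Q*1000).astype(np.float32)); a=np.radians(a)
    if w<h: w,h=h,w; a+=np.pi/2
    return np.array(c)/1000,w,h,a%np.pi,np.median(P[...,2][m])
E
cat > c.py <<'E'
from meas import *
y=np.radians(67.7)
for xy,n,zt,az,r,z0,z1,zp in (((.40,-.30),"s",.2,.09,.04,.085,.1,.09),((.56,.033),"j",.17,.061,.08,.057,.067,.061),((.422,.3015),"c",.14,.01,.07,.003,.011,.006)):
    for i,yy in enumerate((y,y+np.pi/2)):
        try: im,d,st=look(xy,yy,zt,n+str(i),az)
        except ctrl.Unreachable: print("unreach",n,i); continue
        c,w,h,a,z=rect(d,st,xy,r,z0,z1,zp); print(n,i,c.round(4),round(w,1),round(h,1),np.degrees(a).round(1),z.round(4),get_state()["qpos"][6])
        if n=="c":
            c,w,h,a,z=rect(d,st,xy,.04,.017,.028,.022); print(" boss",c.round(4),round(w,1),round(h,1),z)
E
python3 c.py
```

```text
s0 5.1833 [ 0.39789766 -0.29745363  0.1996429 ] [ 0.23860045 -0.52907896 -0.46426703]
s 0 [ 0.4036 -0.3026] 20.9 20.0 145.7 0.0902 1.8336977366822305
s1 6.3 [ 0.39810449 -0.30210718  0.20052008] [-0.05468724  0.04633355 -0.74651742]
s 1 [ 0.4037 -0.3036] 21.0 19.8 55.7 0.0902 2.817983326041132
j0 8.1333 [0.55809846 0.03392803 0.16992926] [0.19397197 0.44372417 0.78755652]
j 0 [0.5616 0.0325] 104.3 84.3 20.1 0.0611 0.7644541194608127
j1 9.3833 [0.55837366 0.03077692 0.16997159] [ 0.19577606  0.01877532 -0.65959639]
j 1 [0.5615 0.0326] 104.2 84.4 20.1 0.061 2.0787861454790684
c0 11.1083 [0.41441188 0.305231   0.13999323] [ 0.55571067 -0.91020061  0.58736543]
c 0 [0.4282 0.3006] 84.7 64.1 1.5 0.0064 0.1678614874762564
 boss [0.4275 0.3008] 43.4 42.1 0.0220090355198577
c1 12.3417 [0.41801206 0.29332324 0.13994945] [ 0.05432504  0.13513251 -0.03791132]
c 1 [0.4283 0.3007] 84.1 64.7 1.6 0.0064 1.4692201792532285
 boss [0.4277 0.3   ] 43.1 42.6 0.021993499599748282
```

```bash
cat > hub.py <<'E'
from h import *
def hubang(name,c,zp=.052,vis=None):
    f=np.load(name+".npz"); st={k:f[k] for k in("tcp_pos","eef_rot")}
    im=cv2.imread(f"pics/{name}.png"); g=np.arange(-20,20,.2)/1000
    X,Y=np.meshgrid(g,-g); uv=proj("wrist",np.stack([X+c[0],Y+c[1],0*X+zp],-1),st).reshape(*X.shape,2).astype(np.float32)
    r=cv2.remap(im,uv[...,0],uv[...,1],cv2.INTER_CUBIC); 
    gr=cv2.cvtColor(r,cv2.COLOR_BGR2GRAY).astype(float); R=np.hypot(X,Y); th=np.arctan2(Y,X)
    m=(R>.0098)&(R<.0132); dark=np.clip(gr[m].max()*.6-gr[m],0,None)
    v=(dark*np.exp(4j*th[m])).sum()/dark.sum(); return r,np.degrees(np.angle(v))/4,abs(v)
if __name__=="__main__":
    o=[]
    for n in("j0","j1"):
        r,a,s=hubang(n,(.5615,.0325)); print(n,a,s,"rel housing",a-20.1); r=cv2.resize(r,(400,400))
        for k in range(4):
            t=np.radians(a+90*k); cv2.line(r,(200,200),(int(200+140*np.cos(t)),int(200-140*np.sin(t))),(0,0,255),1)
        o.append(r)
    cv2.imwrite("pics/hub.png",np.hstack(o))
E
python3 hub.py
python3 - <<'E'
from h import *
c=(.428,.3005); q=down(np.radians(91.5))
ctrl.movep([*c,.08],list(q)); ctrl.movel([*c,.0045],max_speed=.1); print(get_state()["tcp_pos"],get_state()["contact_force"])
ctrl.close_gripper(60); s=get_state(); print(s["width"],s["gripper_force"],s["contact_force"],s["tcp_pos"],s["qpos"][6])
ctrl.movel([*c,.12],max_speed=.12); s=get_state(); print(s["width"],s["gripper_force"],s["contact_force"],s["time"])
E
```

```text
j0 28.37856747417348 0.7013459007350267 rel housing 8.278567474173478
j1 29.216348959556875 0.7486771789604186 rel housing 9.116348959556873
[0.42821426 0.30081406 0.00489309] [ 0.48903488 -0.5513955  -0.27597646]
0.04212188166228923 59.44206029176712 [-1.20046234 -2.00432692  8.90496131] [0.42825422 0.30066222 0.00548434] 0.37208699220516983
0.04209466829176632 60.79746723175049 [ 0.09936569 -0.51471153 -1.10527503] 15.85
```

View pics/hub.png

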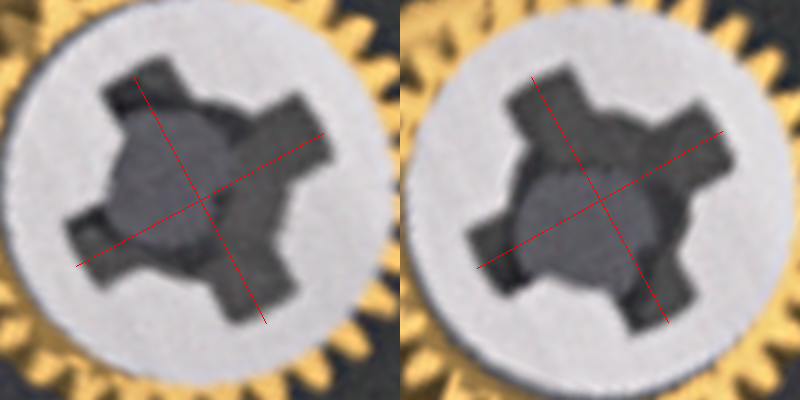

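Slots lie at about 29.3° world (hub ≈ +9°) and the overlay agrees. The cover is gripped; placing it now.

```bash
cat > place.py <<'E'
from h import *
c=(.5615,.0325); q=down(np.radians(110.1))
ctrl.movep([*c,.12],list(q)); ctrl.movel([*c,.070],max_speed=.1); f0=get_state()["contact_force"]; print(f0)
for z in np.arange(.068,.0555,-.0015):
    ctrl.movel([*c,z],max_speed=.04); s=get_state(); f=s["contact_force"]-np.array(f0); print(z.round(4),np.round(s["tcp_pos"],4),f.round(1),np.round(s["wrist_torque"],2))
    if f[2]>25: break
print(s["width"],s["time"])
E
python3 place.py
```

```text
[-0.58773332  0.48890941 -0.4201198 ]
0.068 [0.5617 0.0325 0.0684] [ 0.9 -0.4 -0.7] [-0.01  0.04 -0.  ]
0.0665 [0.5615 0.0324 0.0665] [ 0.2 -0.3 -1.4] [-0.01 -0.04 -0.  ]
0.065 [0.5614 0.0325 0.0649] [ 0.8 -0.  -0.2] [-0.01  0.04 -0.02]
0.0635 [0.5614 0.0325 0.0634] [ 0.7  0.7 -1.3] [-0.01 -0.   -0.  ]
0.062 [0.5614 0.0325 0.0619] [ 0.8 -0.9  0.1] [-0.03 -0.01 -0.07]
0.0605 [0.5617 0.0326 0.0606] [ 0.7 -0.7  1.3] [ 0.   -0.03  0.01]
0.059 [0.5617 0.0326 0.0605] [-3.9 -1.8 14.9] [-0.21  0.94 -0.03]
0.0575 [0.5617 0.0326 0.0603] [-8.2 -2.4 29.4] [-0.42  1.92  0.01]
0.04162589202629468 19.65
```

```bash
cat > d.py <<'E'
from meas import *
from hub import hubang
c=(.5615,.0325)
ctrl.movel([*c,.0605],max_speed=.04); ctrl.ungrasp(); ctrl.movel([*c,.12],max_speed=.12)
im,d,st=look(c,np.radians(110.1),.17,"p0",.065)
P=cloud("wrist",d,st); print(rect(d,st,c,.04,.073,.083,.077))
A=Rn.from_euler('z',-20.1,degrees=True).as_matrix(); L=(P-[*c,0])@A.T
for x in(-36,36):
    for y in(-26,26):
        m=(abs(L[...,0]-x/1000)<.004)&(abs(L[...,1]-y/1000)<.004)&(d>0); print(x,y,np.median(L[m][:,2]).round(4),m.sum())
    m=(abs(L[...,0]-np.sign(x)*.049)<.0015)&(abs(L[...,1])<.02)&(d>0); print("rim",np.median(L[m][:,2]).round(4))
r,a,s=hubang("p0",c); print(a,s,get_state()["time"])
cv2.imwrite("pics/m2.png",np.hstack([cv2.resize(im[80:320,160:480],(400,300)),cv2.resize(r,(300,300))]))
E
python3 d.py
```

```text
p0 21.3583 [0.56114617 0.03283645 0.17040515] [-0.49480097 -0.58151257 -0.51387321]
(array([0.56104016, 0.03186778]), 43.2855110168457, 42.662845611572266, np.float64(0.557874690802541), np.float64(0.07700479168465389))
-36 -26 0.0614 122
-36 26 0.0615 123
rim 0.0613
36 -26 0.0615 96
36 26 0.0615 91
rim 0.0613
29.0651938994242 0.4646860333989342 21.4083
```

View pics/m2.png

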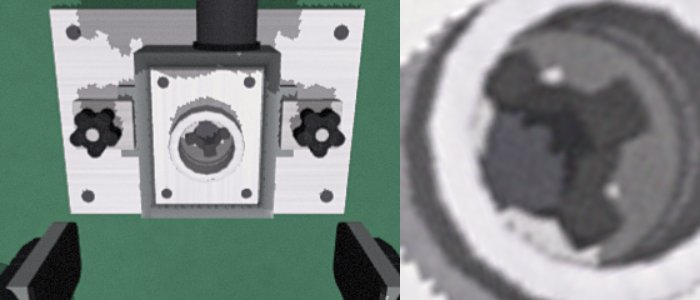

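The cover is seated level: corners 61.5 mm against rim 61.3 mm, boss top 77 mm. Now the stem.

```bash
cat > e.py <<'E'
from h import *
c=(.4037,-.303); q=down(np.radians(55.7)); g=get_state()["tcp_pos"]
ctrl.movel([g[0],g[1],.22],max_speed=.2)
ctrl.movep([*c,.15],list(q)); ctrl.movel([*c,.0585],max_speed=.1); s=get_state(); print(s["tcp_pos"],s["contact_force"])
ctrl.close_gripper(100); s=get_state(); print(s["width"],s["gripper_force"],s["contact_force"],s["tcp_pos"],s["qpos"][6])
ctrl.movel([*c,.21],max_speed=.12); s=get_state(); print(s["width"],s["gripper_force"],s["contact_force"],s["time"])
j=(.5615,.0324); ctrl.movep([*j,.20],list(down(np.radians(29.2)))); s=get_state(); print(s["tcp_pos"],s["qpos"],s["time"])
im,d=vision.grab_frame("side"); im2,d2=vision.grab_frame("wrist")
cv2.imwrite("pics/m3.png",np.hstack([cv2.resize(im[80:280,220:420],(400,400)),im2[100:,120:520] if 0 else cv2.resize(im2,(400,250))[:, :].copy() if 0 else cv2.copyMakeBorder(cv2.resize(im2,(400,250)),0,150,0,0,cv2.BORDER_CONSTANT)]))
E
python3 e.py
```

```text
[ 0.40409137 -0.3031017   0.05894811] [ 0.29420331  0.71164121 -0.12086467]
0.018409511857854756 97.57827401161194 [-0.79711254  0.38882593  5.03498269] [ 0.40387432 -0.30307754  0.05891993] 1.1373071891890412
0.01886851200867594 97.67903208732605 [-0.99328107 -0.35653614 -3.08271478] 26.3083
[0.56138224 0.03080292 0.19970861] [ 0.25154041  0.46989396 -0.53191844  1.7136862   0.27174327  1.03287004
  0.13462746] 27.6917
```

View pics/m3.png

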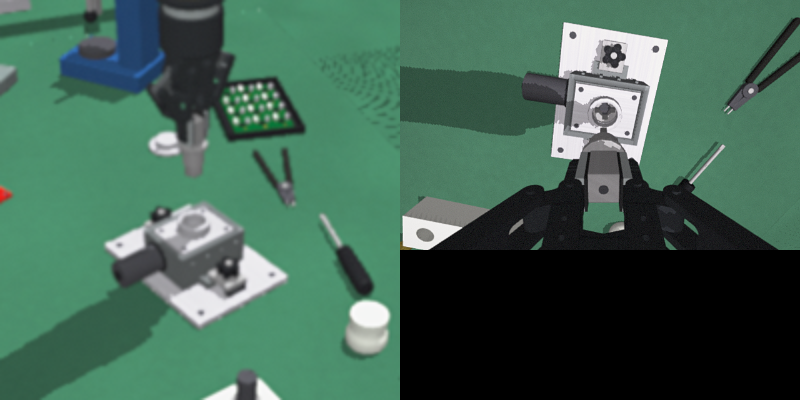

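The stem hangs straight in the gripper above the boss. Descending with force checks.

```bash
cat > f.py <<'E'
from h import *
j=(.5615,.0324); f0=np.array(get_state()["contact_force"])
ctrl.movel([*j,.140],max_speed=.12)
for z in [.125,.112,.106,.103,.1,.098,.096,.094,.092,.09,.088,.0865]:
    ctrl.movel([*j,z],max_speed=.05); s=get_state(); f=s["contact_force"]-f0; print(z,np.round(s["tcp_pos"],4),f.round(1),np.round(s["wrist_torque"],2))
    if f[2]>20 or np.hypot(*f[:2])>12: break
print(s["width"],s["time"])
E
python3 f.py
```

```text
0.125 [0.5613 0.0324 0.1248] [0.2 0.1 0.1] [-0.04  0.    0.  ]
0.112 [0.5612 0.0324 0.1116] [0.4 1.5 0.2] [-0.01 -0.   -0.07]
0.106 [0.5612 0.0324 0.1057] [ 1.3 -0.4 -0.7] [ 0.02 -0.04  0.04]
0.103 [0.5614 0.0324 0.1029] [ 0.6 -0.2  0. ] [-0.03  0.02  0.04]
0.1 [0.5614 0.0324 0.0998] [1.1 0.2 0.2] [-0.02 -0.    0.05]
0.098 [0.5614 0.0324 0.0979] [-0.   0.1  0.3] [-0.01 -0.    0.04]
0.096 [0.5614 0.0324 0.0959] [0.7 0.4 0.5] [-0.02  0.06 -0.03]
0.094 [0.5614 0.0324 0.0939] [ 0.3  1.4 -0.8] [-0.02  0.04 -0.01]
0.092 [0.5615 0.0324 0.092 ] [0.3 1.  0.4] [-0.03 -0.06  0.01]
0.09 [0.5616 0.0324 0.0904] [0.  0.1 6.6] [-0.02  0.38  0.01]
0.088 [0.5617 0.0324 0.0884] [-1.5 -0.2  9. ] [-0.14  0.51 -0.03]
0.0865 [0.5617 0.0324 0.087 ] [-1.7  1.   9.9] [-0.12  0.5  -0.06]
0.01855649959931605 31.8167
```

```bash
cat > g.py <<'E'
from h import *
j=(.5615,.0324)
for z in np.arange(.0855,.081,-.0007):
    ctrl.movel([*j,z],max_speed=.03); s=get_state(); f=np.array(s["contact_force"])+[0,0,3.1]; print(z.round(4),np.round(s["tcp_pos"],4),f.round(1))
    if f[2]>24: break
ctrl.pause(1); s=get_state(); print(s["tcp_pos"],s["contact_force"],s["width"],s["gripper_force"],s["time"])
im,d=vision.grab_frame("side"); im2,d2=vision.grab_frame("wrist"); P=cloud("wrist",d2)
cv2.imwrite("pics/m4.png",np.hstack([cv2.resize(im[130:250,260:380],(400,400),interpolation=2),cv2.resize(im2[100:300,220:420],(400,400))]))
E
python3 g.py
```

```text
0.0855 [0.5616 0.0324 0.0861] [-1.9 -0.5 10. ]
0.0848 [0.5617 0.0324 0.0859] [-3.5 -0.8 15.4]
0.0841 [0.5617 0.0325 0.0859] [-5.4 -1.2 20.7]
0.0834 [0.5617 0.0324 0.0858] [-7.8 -1.4 29.1]
[0.56170929 0.03242535 0.08581961] [-6.76606777 -1.32630666 25.58279918] 0.0185655099220502 101.97210431098938 33.8167
```

View pics/m4.png

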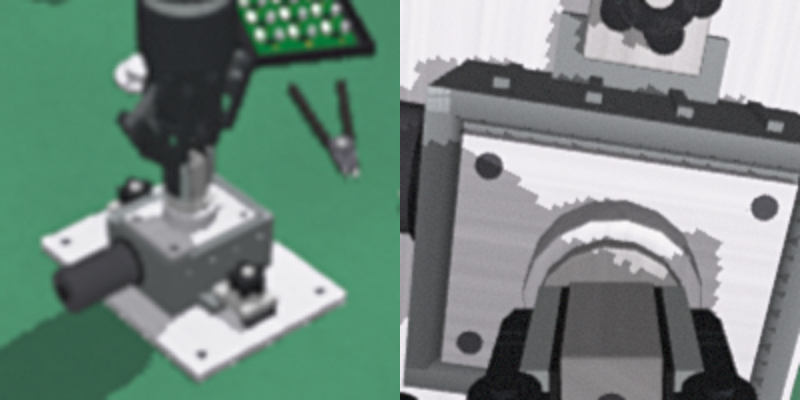

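The collar sits on the boss: a hard stop at TCP z = 85.8 mm, holding about 28 N. The cover is flush. Handing in.

```bash
python3 -c "
from station import ticket
print(ticket.close_job())"
```

```text
the job is handed in; nothing more can be done
None
```

The gear unit is assembled and handed in at about 34 s: the cover lies level on its ledge, the stem's splines are meshed with the hub, and the arm still holds the stem's collar pressed on the boss with about 28 N.

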